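# Stock the tape bin and press its label home

### The arm

A 7-joint arm with a two-finger parallel gripper is mounted at the origin on the work surface. World frame = base frame: x ahead of the robot, y to its left, z up, the work surface at z = 0. Lengths are in mm, angles in rad, forces in N, time in s.
With the tool pointing down it reaches from about 400 to 925 mm from the base axis. Payload 4.1 kg.
Tool frame: the origin (TCP) lies where the fingers leave the gripper's body, on its centre line; the fingertips stand 73 mm ahead of it and the grasp point (between the pads) lies ahead of it (arm.tcp_to_grasp is the z of the grasp point in the tool frame, in mm); z points along the fingers, y is the direction in which the jaws open and shut (so a half turn about z gives the same grasp; the last joint's range is limited). The gripper opens to 85 mm and grips with 20 to 120 N. Pads are 22 mm wide; open, the fingers measure 114 mm over their backs; the gripper's body (76 mm by 85 mm) begins 54 mm behind the grasp point. The pads swing forward as they close: fully open they stand 13 mm farther back than shut.
Start: joints at [-1.222, 0.398, 0.045, 1.537, -0.019, 1.207, -0.051], TCP at [281.42, 585.948, 303.947] pointing down, gripper open.
Joint ranges: [-2.82, 2.82], [-0.49, 2.23], [-1.37, 1.46], [0, 2.46], [-1.36, 4.5], [0.23, 2], [-2.94, 2.94]. Speed limits (rad/s): [2.57, 2.57, 3.14, 3.14, 3.14, 3.14, 3.14].

### API

Orientations are given as a 3x3 rotation matrix whose columns are the frame's x, y, z axes.
In Python, from rig import readout, imaging, workorder, arm gives the robot as it stands.
- The arm moves only by the tool send_rows, never from a script. Its argument "targets" is a list of rows, each an object with "dr": the turn, a rotation vector about the tool's x, y, z in degrees, a list of three; "delta_pos": the shift along the tool's x, y, z in mm, a list of three; "hand": the finger opening in mm, from 0 to 85.4. In form: [{"dr": [rx, ry, rz], "delta_pos": [dx, dy, dz], "hand": hand}, ...]. A call has 1 to 10 rows; each row is the pose to reach, as a shift and turn from the pose measured when the call began, along the tool's axes at that moment; what a row does not reach only later rows make up. A row lasts 1/8 s, in which the tool goes at most 62.5 mm and 10.7 degrees, less where a joint would pass 70% of its speed; a pose out of reach is approached as far as the arm can. A call with a gripper value outside its range is refused whole. The fingers move at their own pace and stop on an object; "squeeze" is the grip in N (left out, the last holds). Time passes only in rows, so rows that repeat a pose let the fingers close. It gives the time, the measured TCP pose, the force and the opening at its end, in the units of the state.
- readout.get_state(): the state, without advancing time (a new reading comes with each control period).
- imaging.grab_frame(name): name is "scene" or "top"; returns a dict with "pixels" (420x560x3 uint8, red, green, blue), "vfov" (degrees; the focal length in pixels is half the picture's height over the tangent of half this angle, whatever the lens; pixels are square), "cx", "cy" (the principal point, pixels), "extrinsics" (4x4, takes a point from camera to world coordinates). Camera axes: x right, y down, z forward; pixel columns grow to the right and rows downward; lengths in mm; the calibration is good to about 2 mm. A picture is of the moment at which its call begins. There is no depth.
- workorder.job_done(): hands the job in, once; it reports no verdict.
The state is a dict: "time_s": time; "joint_positions": joint angles; "dq": joint speeds; "effort": joint torques, N m; "tool_pos": TCP position; "eef_rot": TCP orientation; "wrist_force": force on the tool from outside, world axes, zero at the start; "wrist_torque": the same for the moment, N m; "finger_gap": opening from 0.0 (shut) to 1.0 (fully open).
Only numpy, scipy, OpenCV 4.12 (cv2) and the standard library are available. Lean on these libraries where they do the work, as an engineer would, in place of code of your own. Each camera call takes 0.05 s, during which the arm holds its last target.

### The job

Slide the blue tape roll up off its post and set it down flat in the empty middle bin on the small shelf, and let go of it. Then push the blue label holder, tongue down, into the pocket behind the shelf's front lip, before that bin, and press it fully home against its spring; finish while still holding it pressed down there (do not let go, or the spring lifts it again). Leave everything else where it stands.

Things in the scene. Friction and masses are not known exactly. Their poses are not given: they have to be found in the camera images.
- roll_blue: Blue wound tape roll, cardboard core; outer diameter 56, bore 25, height 48 mm, about 90 g, rigid. Axis upright, on one of the stand's two posts (which one varies). Origin: centre of its underside, z along its axis. The post ends 22 mm above the roll's top: raise the roll straight up 70 mm to free it. Grip across the diameter, in its upper half.
- roll_red: Red tape roll of the same size on the other post, 110 mm from the blue one; leave it. Origin: centre of its underside.
- post_stand: Fixed dark steel base 90 (x) by 220 (y) by 12 mm with two upright posts of diameter 20 mm, 70 mm tall, at y = +-55 mm of its frame. Origin: centre of its underside on the table.
- holder_blue: Blue rigid label holder, 50 g, upright in the rack. Body 14 (x, thickness) by 90 (y) by 45 mm, paper label on both faces (either may look out). Below it a tongue 4 mm thick, 90 wide, 25 long, tip tapered to 2 mm. Origin: middle of the tongue's tip, z up; body at z = 25 to 70 mm. Pinch the thickness from above. In the rack the tip is 20 mm above the table.
- holder_yellow: Yellow label holder of the same shape in the same rack, 110 mm beside the blue one (which is on which side varies); leave it. Origin: middle of its tongue's tip.
- label_rack: Fixed grey rack 50 (x) by 240 (y) by 40 mm high; a slot along y between two rails, 20 mm deep, holds both label holders' tongues (lift straight up to clear). Origin: centre of its underside on the table.
- shelf: Fixed bench shelf, top 60 mm above the table, 360 mm long (y), three green bins in a row: outer two full, middle one empty. Origin: on the table below the pocket; x from the lip towards the bins, y along the lip, z up. Aluminium lip 3 mm thick at x = -7.5 to -4.5 mm; bins at x = 42 to 178 mm, rims 92 mm above the table.
- pocket (a point): Centre of the mouth of the pocket behind the lip, level with the lip's and shelf's top (60 mm above the table); axes as the shelf's. Pocket 9 mm wide in x (lip in front, shelf edge behind), 120 mm long in y between black end blocks. Home: the holder's shoulders rest on lip and shelf edge, its tongue tip 25 mm below this point.
- bin_floor (a point): Centre of the inner floor of the empty middle bin, 63 mm above the table; axes as the shelf's. Inside, the bin is 130 (x) by 94 (y) by 29 mm deep.
- spring_bar (a joint): Travel (m) of the orange sprung bar in the pocket: 0 at rest (its top 17 mm below the mouth), grows as pressed down; about 0.008 with the label holder home, stop at 0.0085. It pushes up with about 2 N at first, 6 N at home; then the shoulders meet the rigid lip and force rises steeply.
- carton: Small brown carton 70 by 100 by 35 mm on the table between robot and shelf; bystander. Origin: centre of its underside.
- mug: White mug, 80 mm across, 90 mm high; bystander. Origin: centre of its underside.
- can: Blue can, 72 mm across, 110 mm high; bystander. Origin: centre of its underside.
- cleaner: White bottle with red cap, 56 mm across, 150 mm high; bystander. Origin: centre of its underside.
Not all that is in view belongs to the job. What is shaped like the roll_blue but pink is not meant. Of the things that look like the holder_blue, the smaller one is meant.

How it is judged:
By the outcome, as a careful person would: the job done as asked, in the order asked, and still so for the second after the job is handed in, while the arm keeps its last pose, push and grip.
It also fails if it takes over 48 s, if anything falls off the work surface, if the arm or the gripper's body presses on something with over 40 N, if the wrist force passes 120 N, or if a joint passes its speed limit or range.

## Working session

There is one attempt and no reset: what is moved stays moved. The work goes in short steps, Python scripts to look and compute and a tool call to move; the robot and the scene stay as the last step left them, time stands still between calls to the robot, and variables do not carry over. Pictures are saved under pics/ and viewed, and the job is handed in when it is done.

Besides the shell and the picture viewer there is one more tool, called after "Call:" as name(argument=value, ...) on one line, values as JSON. send_rows: Moves the arm, as the interface text tells. Its arguments: {"type":"object","properties":{"targets":{"type":"array","items":{"type":"object","properties":{"dr":{"type":"array","items":{"type":"number"}},"delta_pos":{"type":"array","items":{"type":"number"}},"hand":{"type":"number"}}}},"squeeze":{"type":"number"}},"required":["targets"]}

```bash
ls -la; mkdir -p pics
python3 - <<'E'
from rig import readout, imaging, workorder, arm
import cv2,numpy as np
print([a for a in dir(arm) if a[0]!='_'], arm.tcp_to_grasp)
s=readout.get_state(); 
for k,v in s.items(): print(k,np.round(v,3).tolist())
for n in ("scene","top"):
    f=imaging.grab_frame(n); cv2.imwrite(f"pics/{n}0.png",f["pixels"][:,:,::-1]); print(n,f["vfov"],f["cx"],f["cy"],np.round(f["extrinsics"],3).tolist())
    import pickle; pickle.dump(f,open(f"{n}0.pkl","wb"))
E
```

```text
total 12
drwxr-xr-x  3 agent agent 4096 Dec  6 17:43 .
drwxr-xr-x 23 root  root  4096 Dec  6 17:43 ..
drwxr-xr-x  2 agent agent 4096 Dec  6 17:43 pics
['MotionError', 'tcp_to_grasp'] 53.900000000000006
time_s 0.0
joint_positions [-1.222, 0.399, 0.045, 1.538, -0.019, 1.207, -0.051]
dq [0.001, -0.001, -0.001, -0.002, -0.0, 0.001, -0.001]
effort [-0.0, -47.512, 1.365, -25.422, 0.012, 0.01, -0.0]
tool_pos [281.197, 585.46, 302.842]
eef_rot [[-0.901, 0.433, -0.001], [0.433, 0.901, -0.002], [-0.0, -0.002, -1.0]]
wrist_force [0.076, 0.022, -1.082]
wrist_torque [0.053, 0.013, 0.021]
finger_gap 1.002
scene 47.02422647252785 272.7684159418428 203.16568279466802 [[0.819, 0.315, -0.479, 1098.896], [0.573, -0.477, 0.667, -818.86], [-0.018, -0.821, -0.571, 781.927], [0.0, 0.0, 0.0, 1.0]]
top 43.33206321425952 278.83538875990104 215.88695258895999 [[0.011, -0.978, 0.207, 163.584], [-1.0, -0.01, 0.002, 29.277], [-0.0, -0.207, -0.978, 1683.751], [0.0, 0.0, 0.0, 1.0]]
```

View pics/scene0.png

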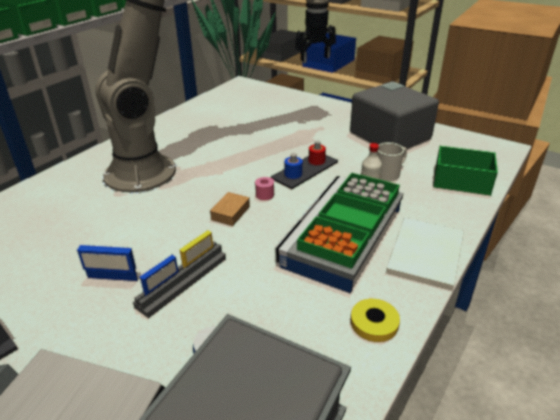

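View pics/top0.png

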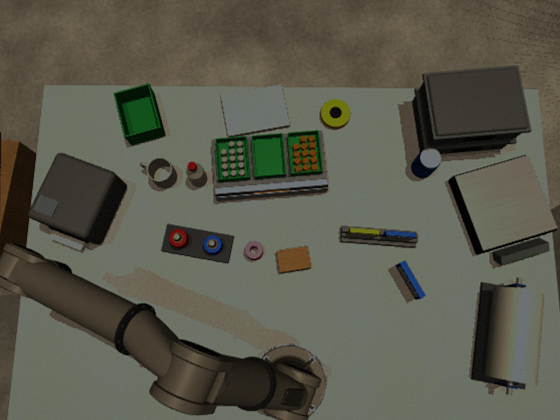

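The pictures show two blue label-holder candidates in the scene view: the free-standing one at (107,263) and the one in the rack at (160,273). In the top view they are at (410,280) and (402,235). The rack one looks smaller and is the one described as in the rack. The blue roll is at (293,167) scene and (212,243) top. The pink ring at (264,188) is the decoy. I'll confirm in enlarged crops.

```bash
cat > h.py <<'E'
import numpy as np,cv2,pickle
def load(n): return pickle.load(open(n+".pkl","rb"))
def grab(n,tag):
    from rig import imaging
    f=imaging.grab_frame(n); pickle.dump(f,open(f"{n}{tag}.pkl","wb")); cv2.imwrite(f"pics/{n}{tag}.png",f["pixels"][:,:,::-1]); return f
def ray(f,uv):
    fl=210/np.tan(np.radians(f["vfov"]/2)); T=np.array(f["extrinsics"])
    d=T[:3,:3]@np.array([(uv[0]-f["cx"])/fl,(uv[1]-f["cy"])/fl,1.]); return T[:3,3],d/np.linalg.norm(d)
def onz(f,uv,z):
    o,d=ray(f,uv); return o+d*(z-o[2])/d[2]
def proj(f,p):
    fl=210/np.tan(np.radians(f["vfov"]/2)); T=np.array(f["extrinsics"])
    c=T[:3,:3].T@(np.array(p,float)-T[:3,3]); return np.array([f["cx"]+fl*c[0]/c[2],f["cy"]+fl*c[1]/c[2]])
def tri(f1,u1,f2,u2):
    o1,d1=ray(f1,u1);o2,d2=ray(f2,u2)
    A=np.stack([d1,-d2],1); t=np.linalg.lstsq(A,o2-o1,rcond=None)[0]
    a=o1+d1*t[0];b=o2+d2*t[1]; return (a+b)/2,np.linalg.norm(a-b)
def crop(f,x0,y0,x1,y1,k,name):
    im=f["pixels"][y0:y1,x0:x1,::-1]; im=cv2.resize(im,None,fx=k,fy=k,interpolation=cv2.INTER_CUBIC)
    for x in range((x0+9)//10*10,x1,10): cv2.putText(im,str(x),((x-x0)*k,8),0,.3,(255,255,255),1); cv2.line(im,((x-x0)*k,10),((x-x0)*k,14),(255,255,255),1)
    for y in range((y0+9)//10*10,y1,10): cv2.putText(im,str(y),(0,(y-y0)*k+4),0,.3,(255,255,255),1)
    cv2.imwrite(f"pics/{name}.png",im)
E
python3 - <<'E'
from h import *
s=load("scene0");t=load("top0")
crop(s,70,220,240,315,4,"c1"); crop(t,330,215,430,305,6,"c2"); crop(s,240,130,420,290,4,"c3"); crop(t,150,125,340,280,4,"c4")
E
```

```text
(no output)
```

View pics/c1.png

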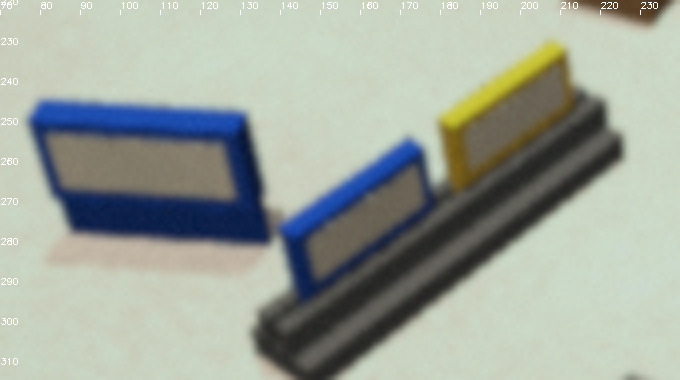

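View pics/c2.png

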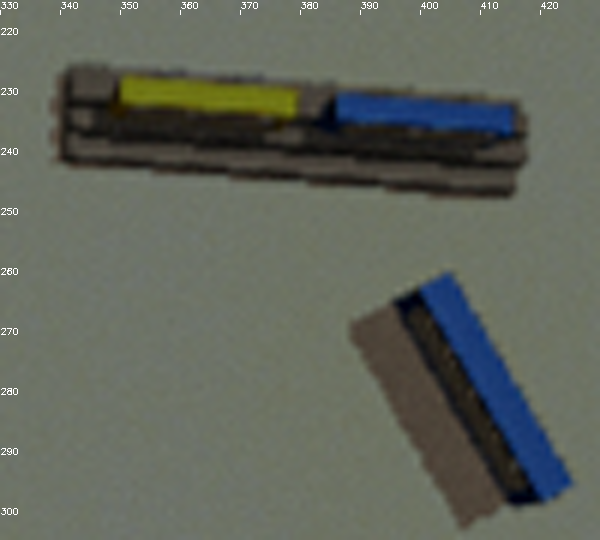

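View pics/c3.png

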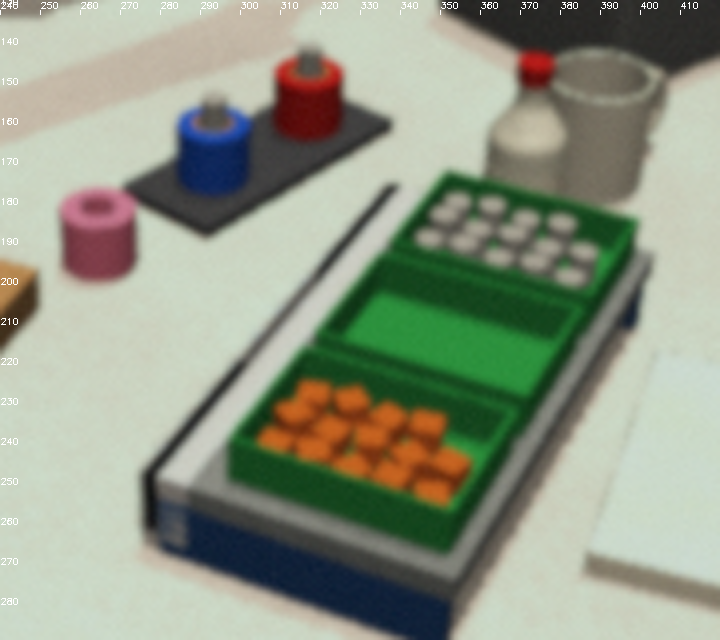

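View pics/c4.png

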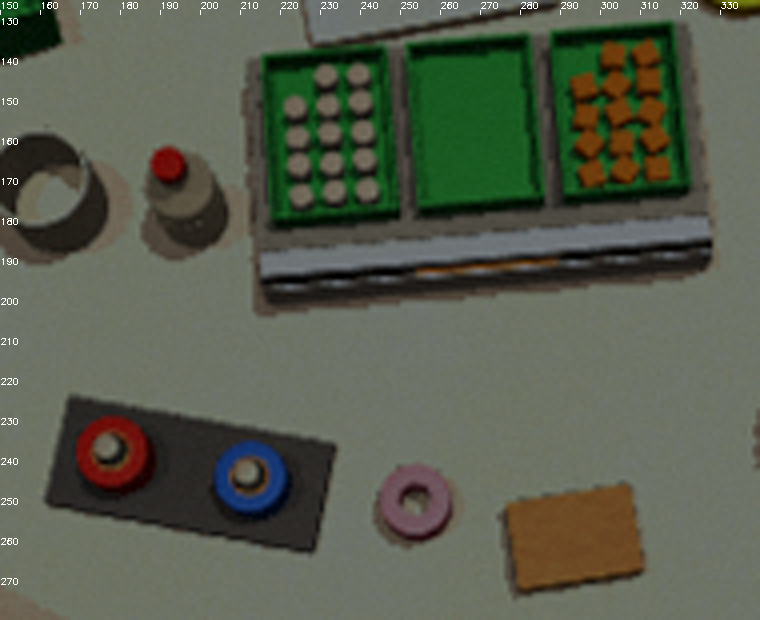

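The crops confirm the choice. The rack holder (scene 145–178, 255–295; top 385–415, 230–237) spans about 30 px in the top view, against about 40 px for the free-standing one. So the rack one is smaller and is the one meant. The blue roll is on the post at top (210,243). Next I'll measure.

Run:
```python
from h import *
s=load("scene0");t=load("top0")
hs=cv2.cvtColor(t["pixels"],cv2.COLOR_RGB2HSV)
def comp(f,lo,hi,roi):
    hs=cv2.cvtColor(f["pixels"],cv2.COLOR_RGB2HSV); m=cv2.inRange(hs,lo,hi); z=np.zeros_like(m); x0,y0,x1,y1=roi; z[y0:y1,x0:x1]=m[y0:y1,x0:x1]
    c=max(cv2.findContours(z,cv2.RETR_EXTERNAL,cv2.CHAIN_APPROX_NONE)[0],key=cv2.contourArea); return c
r=np.round
# holders in top: tops at z=90
for nm,lo,hi,roi in (("blueH",(100,120,80),(125,255,255),(375,220,425,245)),("yelH",(22,150,80),(35,255,255),(340,220,385,245)),("bigH",(100,120,80),(125,255,255),(385,255,430,310))):
    c=comp(t,lo,hi,roi); R=cv2.minAreaRect(c); b=cv2.boxPoints(R); P=np.array([onz(t,p,90)[:2] for p in b])
    print(nm,r(R[0],1),r(R[1],1),r(R[2],1),"ctr",r(onz(t,R[0],90),1),"sides",r(np.linalg.norm(P-np.roll(P,1,0),axis=1),1), "dirs",[round(float(np.degrees(np.arctan2(*(P[i]-P[i-1])[::-1]))),1) for i in range(4)])
for nm,lo,hi,z in (("blue",(100,120,80),(125,255,255),60),("red",(0,150,80),(8,255,255),60)):
    c=comp(t,lo,hi,(160,220,230,262)); (cc,rad)=cv2.minEnclosingCircle(c); e=cv2.fitEllipse(cv2.convexHull(c)); print(nm,r(cc,1),rad,e,r(onz(t,cc,z),1))
# stand corners z=12, rough eyeball
st=[(167.5,224),(233.5,236),(228.5,262),(162,250)]
P=np.array([onz(t,p,12)[:2] for p in st]);print("stand",r(P,1).tolist(),r(np.linalg.norm(P-np.roll(P,1,0),axis=1),1),r(P.mean(0),1))
# middle bin rim outer
bn=[(250.5,137),(282,134),(286.5,175),(254,179)]
P=np.array([onz(t,p,92)[:2] for p in bn]);print("bin",r(P,1).tolist(),r(np.linalg.norm(P-np.roll(P,1,0),axis=1),1),r(P.mean(0),1))
# lens check: compare known in scene/top: yellow/ blue holder corners
for nm,ps,pt in (("blue holder L end",(142,278),(415.5,234)),("shelf lip? ",(277,248),(328,186))): print(nm,tri(s,ps,t,pt))
```

```text
blueH [400.  233.5] [28.3  4.5] 4.4 ctr [ 449.4 -338.4   90. ] sides [86.2 14.1 86.4 14.1] dirs [86.1, -6.1, -93.9, 173.3]
yelH [364.5 230.4] [29.2  4.4] 3.2 ctr [ 457.7 -230.    90. ] sides [89.3 13.7 89.5 13.7] dirs [87.4, -4.1, -92.6, 175.2]
bigH [412.2 279.1] [40.8  5.5] 59.7 ctr [ 310.7 -370.1   90. ] sides [119.6  17.1 119.8  16.9] dirs [28.7, -59.7, -151.4, 119.8]
blue [211.8 243.5] 8.579793930053711 ((211.9290313720703, 243.5205841064453), (16.76718521118164, 17.11142349243164), 22.69705581665039) [417.  240.1  60. ]
red [177.4 237.4] 8.748117446899414 ((177.38121032714844, 237.15377807617188), (16.638059616088867, 17.39061737060547), 54.709110260009766) [435.2 348.   60. ]
stand [[486.5, 391.5], [449.5, 177.8], [365.7, 191.3], [401.8, 404.5]] [ 85.6 216.9  84.9 216.3] [425.9 291.3]
bin [[755.4, 125.7], [766.5, 25.7], [631.1, 10.3], [617.0, 111.8]] [139.  100.6 136.3 102.4] [692.5  68.4]
blue holder L end (array([ 449.03907457, -384.21854417,   91.25350881]), np.float64(3.017737610283401))
shelf lip?  (array([ 606.18082842, -121.35466798,   61.00630807]), np.float64(2.2272153626645532))
```

Run:
```python
from h import *
s=load("scene0");t=load("top0"); r=np.round
crop(t,210,172,335,205,6,"c5"); crop(s,268,170,345,270,6,"c6")
hs=cv2.cvtColor(t["pixels"],cv2.COLOR_RGB2HSV)
m=cv2.inRange(hs,(45,120,20),(75,255,255)); m[:120]=0;m[205:]=0;m[:,:205]=0;m[:,335:]=0
cs=[c for c in cv2.findContours(m,cv2.RETR_EXTERNAL,cv2.CHAIN_APPROX_NONE)[0] if cv2.contourArea(c)>300]
for c in cs:
    R=cv2.minAreaRect(c);b=cv2.boxPoints(R);P=np.array([onz(t,p,92)[:2] for p in b]); print(r(R[0],1),r(R[1],1),round(R[2],1),r(onz(t,R[0],92),1),r(np.linalg.norm(P-np.roll(P,1,0),axis=1),1))
# profiles along columns
g=t["pixels"].astype(int)
for u in (225,240,255,270,285,300,315): 
    print(u,[tuple(g[v,u]) [0:3] and int(g[v,u].sum()//3) for v in range(174,204)])
o=cv2.inRange(hs,(8,150,70),(20,255,255)); o[:183]=0;o[200:]=0;o[:,:235]=0;o[:,300:]=0
v,u=np.nonzero(o);print("orange",u.min(),u.max(),np.polyfit(u,v,1),len(u))
```

```text
[232.  158.4] [44.  32.2] 86.2 [683.7 182.4  92. ] [145.  102.2 145.1 100.4]
[268.3 155.5] [42.6 31.6] 85.2 [694.3  68.4  92. ] [140.7 100.7 140.8  98.9]
[304.3 152.2] [42.4 31.9] 83.9 [706.4 -45.2  92. ] [140.2 101.9 140.5 100.1]
225 [99, 105, 63, 26, 28, 15, 7, 12, 61, 78, 76, 71, 75, 103, 116, 117, 114, 115, 121, 71, 8, 6, 67, 57, 25, 27, 36, 58, 68, 98]
240 [78, 43, 30, 32, 18, 9, 27, 62, 77, 76, 71, 66, 97, 117, 113, 114, 117, 91, 40, 8, 36, 37, 30, 26, 26, 44, 63, 71, 98, 109]
255 [36, 48, 33, 12, 12, 36, 66, 74, 75, 75, 63, 95, 114, 113, 114, 120, 79, 29, 41, 92, 64, 24, 29, 31, 46, 64, 97, 114, 113, 112]
270 [49, 26, 6, 10, 27, 62, 74, 72, 75, 95, 114, 116, 115, 118, 120, 71, 18, 53, 109, 73, 26, 26, 36, 60, 70, 99, 108, 110, 109, 107]
285 [13, 4, 22, 52, 71, 74, 75, 65, 97, 118, 117, 115, 115, 119, 73, 25, 52, 71, 46, 26, 28, 38, 62, 66, 98, 110, 110, 109, 107, 108]
300 [9, 21, 62, 75, 72, 70, 67, 99, 116, 115, 116, 120, 92, 39, 10, 43, 38, 23, 27, 25, 46, 61, 97, 109, 107, 110, 109, 107, 106, 108]
315 [30, 63, 78, 75, 77, 78, 104, 115, 113, 116, 120, 75, 12, 12, 67, 52, 25, 27, 28, 60, 68, 98, 112, 108, 110, 111, 108, 110, 110, 108]
orange 255 288 [-7.75669643e-02  2.12100446e+02] 31
```

View pics/c5.png

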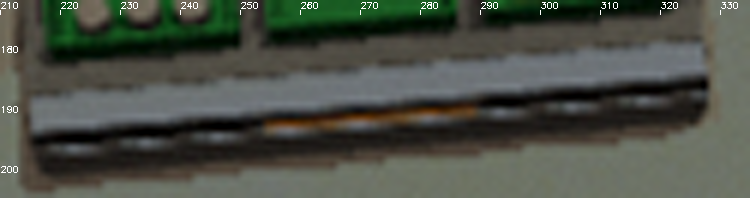

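View pics/c6.png

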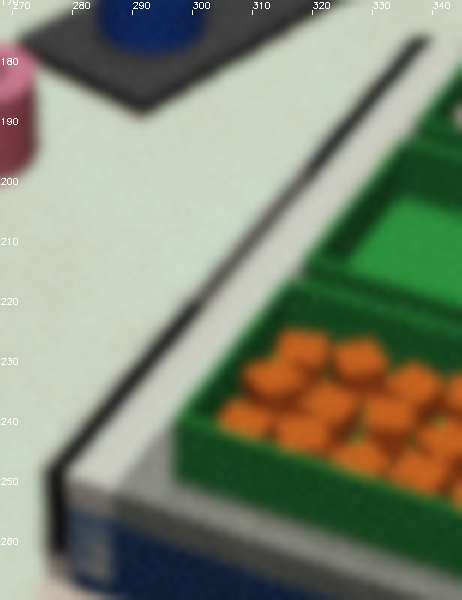

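Run:
```python
from h import *
s=load("scene0");t=load("top0"); r=np.round
E=np.array([onz(t,p,60)[:2] for p in [(225,193.1),(255,190.3),(270,189.2),(285,188.1),(315,185.2)]])
L=np.array([onz(t,p,60)[:2] for p in [(225,196.4),(315,188.4)]])
k=np.polyfit(E[:,1],E[:,0],1); print("edge",k,np.degrees(np.arctan(-k[0])),"lip",r(L,1).tolist())
yaw=np.radians(5.6); ex=np.array([np.cos(yaw),np.sin(yaw)]);ey=np.array([-ex[1],ex[0]])
b=np.array([694.3,68.4]); 
print("pocket from bin",b-110*ex, "edge x along:",(E@ex-4.5), "lip",L@ex+6,"bin",b@ex-110,"bin y",b@ey)
# orange ends at z43
for p in ((252.5,192.4),(288.5,190)): q=onz(t,p,43)[:2]; print("orange",q,q@ey)
# scene view: bin corners rim z=92 of mid bin floor? use far lip line & shelf strip edges z=60
for p in ((281,248),(337,180)): q=onz(s,p,60); print("scene line",r(q,1),q[:2]@ex,q[:2]@ey)
# holder in scene: top face mid
hs=cv2.cvtColor(s["pixels"],cv2.COLOR_RGB2HSV)
m=cv2.inRange(hs,(100,150,60),(125,255,255)); z=np.zeros_like(m); z[135:200,280:305]=m[135:200,280:305]
v,u=np.nonzero(z); print("roll blue scene bbox",u.min(),u.max(),v.min(),v.max())
print("proj roll top ctr & holder top corners in scene:",r(proj(s,[417,240.1,60]),1), r(proj(s,[417,240.1,12]),1))
y=np.radians(-3.6);hx=np.array([np.cos(y),np.sin(y),0]);hy=np.array([-hx[1],hx[0],0]);c=np.array([449.4,-338.4,90])
print([r(proj(s,c+a*7*hx+b_*45*hy),1).tolist() for a in(-1,1) for b_ in (-1,1)])
```

```text
edge [-1.00005093e-01  5.99381909e+02] 5.710882030284037 lip [[568.1, 204.0], [597.3, -80.8]]
pocket from bin [584.824986    57.66588103] edge x along: [591.50986792 592.37991785 591.83540774 591.29041425 592.48923294] lip [591.25987005 592.53006522] bin 587.6610541509111 bin y 0.3217468559797939
orange [586.43060663 118.20175738] 60.412028571462116
orange [595.60062981   2.97162892] -55.1629900294178
scene line [ 613.9 -114.4   60. ] 599.7991100038237 -173.72291099930746
scene line [579.3 215.8  60. ] 597.5842691085746 158.2596915629372
roll blue scene bbox 285 302 159 178
proj roll top ctr & holder top corners in scene: [293.  160.5] [292.9 174.2]
[[138.7, 276.4], [171.5, 253.7], [143.0, 279.3], [175.8, 256.3]]
```

```bash
cat >> h.py <<'E'
def go(x,y,z,jaw,q=False):
    from rig import readout
    from scipy.spatial.transform import Rotation as Ro
    s=readout.get_state(); R=np.array(s["eef_rot"]); p=np.array(s["tool_pos"])
    a=np.radians(jaw); ty=np.array([np.cos(a),np.sin(a),0]); tz=np.array([0,0,-1.]); 
    if ty@R[:,1]<0: ty=-ty
    T=np.stack([np.cross(ty,tz),ty,tz],1)
    d=R.T@(np.array([x,y,z])-p); rv=Ro.from_matrix(R.T@T).as_rotvec(degrees=True)
    print("t",round(s["time_s"],2),"pos",np.round(p,1),"F",np.round(s["wrist_force"],1),"gap",round(s["finger_gap"],3),"jaw",round(float(np.degrees(np.arctan2(R[1,1],R[0,1]))),1))
    print("delta",np.round(d,1).tolist(),"dr",np.round(rv,2).tolist(),"q",np.round(s["joint_positions"],2).tolist())
E
python3 -c "
from h import *
go(417,240,185,5.7)"
```

```text
t 0.1 pos [281.2 585.5 302.9] F [-0.2 -0.8 -0.7] gap 1.002 jaw 64.4
delta [-272.0, -252.5, 118.4] dr [-0.09, 0.06, 58.65] q [-1.22, 0.4, 0.05, 1.54, -0.02, 1.21, -0.05]
```

Call:
send_rows(targets=[{"dr": [0, 0, 30], "delta_pos": [-136, -126, 30], "hand": 85}, {"dr": [0, 0, 30], "delta_pos": [-136, -126, 30], "hand": 85}, {"dr": [0, 0, 30], "delta_pos": [-136, -126, 30], "hand": 85}, {"dr": [0, 0, 58.6], "delta_pos": [-272, -252.5, 100], "hand": 85}, {"dr": [0, 0, 58.6], "delta_pos": [-272, -252.5, 118], "hand": 85}, {"dr": [0, 0, 58.6], "delta_pos": [-272, -252.5, 118], "hand": 85}, {"dr": [0, 0, 58.6], "delta_pos": [-272, -252.5, 118], "hand": 85}, {"dr": [0, 0, 58.6], "delta_pos": [-272, -252.5, 118], "hand": 85}, {"dr": [0, 0, 58.6], "delta_pos": [-272, -252.5, 118], "hand": 85}])

```text
time_s: 1.23
tool_pos: [416.9, 241.5, 185.9]
eef_rot: [[-0.102, 0.995, -0.0], [0.995, 0.102, -0.0], [-0.0, -0.0, -1.0]]
wrist_force: [0.5, -0.5, -0.4]
finger_gap: 0.997
```

```bash
python3 -c "
from h import *
go(417,240,185,5.7)
f=grab('scene',1);crop(f,230,60,360,210,5,'d1')
f=grab('top',1);crop(f,150,180,280,290,5,'d2')
print(proj(f,[417,240,60]))"
```

```text
t 1.23 pos [416.9 241.5 185.9] F [ 0.5 -0.5 -0.4] gap 0.997 jaw 5.8
delta [-1.5, -0.0, 0.9] dr [-0.01, 0.03, 0.15] q [-0.92, 0.25, 0.35, 2.06, -0.11, 0.85, -0.4]
[211.87121932 243.50058396]
```

View pics/d1.png

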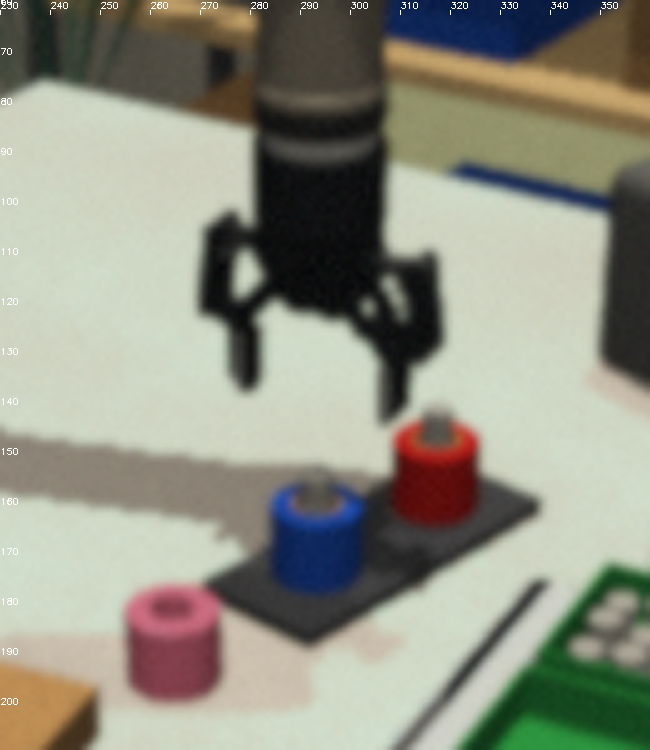

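View pics/d2.png

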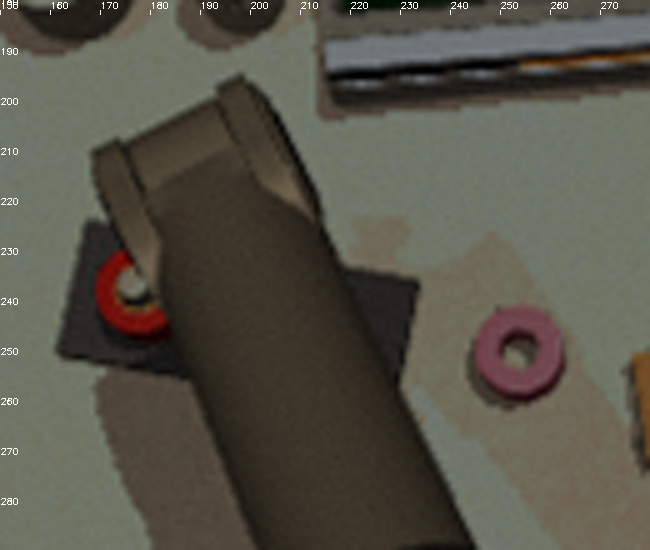

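```bash
python3 -c "
from h import *
f=load('scene1')
for z in (126,113): 
  for a in (-48,48): print(proj(f,[416.9+a*.995,241.5+a*.1,z]))
go(417,240,100,5.7)"
```

```text
[278.96941807 137.16866681]
[308.26928599 144.18052731]
[279.01559548 141.09759873]
[308.16085645 148.18278576]
t 1.32 pos [416.9 241.8 186. ] F [-0.4  0.5 -0.4] gap 0.994 jaw 5.9
delta [-1.7, -0.1, 86.0] dr [0.01, 0.02, 0.2] q [-0.92, 0.25, 0.35, 2.06, -0.11, 0.85, -0.4]
```

Call:
send_rows(targets=[{"dr": [0, 0, 0], "delta_pos": [-1.7, 0, 40], "hand": 85}, {"dr": [0, 0, 0], "delta_pos": [-1.7, 0, 80], "hand": 85}, {"dr": [0, 0, 0], "delta_pos": [-1.7, 0, 86], "hand": 85}, {"dr": [0, 0, 0], "delta_pos": [-1.7, 0, 86], "hand": 85}])

```text
time_s: 1.82
tool_pos: [417.4, 240.8, 100.6]
eef_rot: [[-0.104, 0.995, 0.001], [0.995, 0.104, 0.0], [0.0, 0.001, -1.0]]
wrist_force: [-0.2, -0.1, 0.3]
finger_gap: 0.995
```

```bash
python3 -c "
from h import *
go(417,240,100,5.7)
f=grab('scene',2);crop(f,230,90,360,210,5,'d3')"
```

```text
t 1.82 pos [417.4 240.8 100.6] F [-0.2 -0.1  0.3] gap 0.995 jaw 6.0
delta [-0.8, -0.4, 0.6] dr [0.04, -0.0, 0.26] q [-0.88, 0.39, 0.31, 2.12, -0.19, 0.66, -0.33]
```

View pics/d3.png

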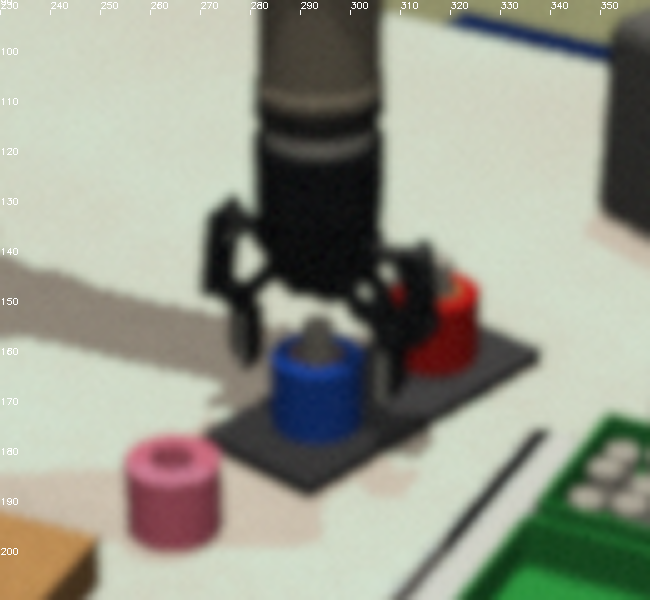

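The open fingers stand at scene (278,160) and (306,167), straddling the blue roll's upper half, and the post top is below the gripper body. I'll close on it.

Call:
send_rows(targets=[{"dr": [0, 0, 0], "delta_pos": [0, 0, 0], "hand": 50}, {"dr": [0, 0, 0], "delta_pos": [0, 0, 0], "hand": 50}, {"dr": [0, 0, 0], "delta_pos": [0, 0, 0], "hand": 50}, {"dr": [0, 0, 0], "delta_pos": [0, 0, 0], "hand": 50}, {"dr": [0, 0, 0], "delta_pos": [0, 0, 0], "hand": 50}, {"dr": [0, 0, 0], "delta_pos": [0, 0, 0], "hand": 50}], squeeze=40)

```text
time_s: 2.62
tool_pos: [418.6, 241.7, 102.6]
eef_rot: [[-0.104, 0.995, 0.004], [0.995, 0.104, 0.003], [0.003, 0.004, -1.0]]
wrist_force: [-0.4, -0.0, 5.2]
finger_gap: 0.636
```

Call:
send_rows(targets=[{"dr": [0, 0, 0], "delta_pos": [0, 0, -5], "hand": 50}, {"dr": [0, 0, 0], "delta_pos": [0, 0, -20], "hand": 50}, {"dr": [0, 0, 0], "delta_pos": [0, 0, -40], "hand": 50}, {"dr": [0, 0, 0], "delta_pos": [0, 0, -65], "hand": 50}, {"dr": [0, 0, 0], "delta_pos": [0, 0, -90], "hand": 50}, {"dr": [0, 0, 0], "delta_pos": [0, 0, -115], "hand": 50}, {"dr": [0, 0, 0], "delta_pos": [0, 0, -115], "hand": 50}])

```text
time_s: 3.5
tool_pos: [419.3, 241.9, 220.1]
eef_rot: [[-0.103, 0.995, 0.008], [0.995, 0.103, 0.007], [0.006, 0.008, -1.0]]
wrist_force: [0.1, 0.0, -1.9]
finger_gap: 0.63
```

```bash
python3 -c "
from h import *
go(690,68,210,5.7)
f=grab('scene',3);crop(f,230,50,360,210,5,'d4')"
```

```text
t 3.5 pos [419.3 241.9 220.1] F [ 0.1  0.  -1.9] gap 0.63 jaw 5.9
delta [-201.0, 251.1, 11.0] dr [0.48, -0.33, 0.24] q [-0.94, 0.2, 0.37, 2.03, -0.09, 0.92, -0.42]
```

View pics/d4.png

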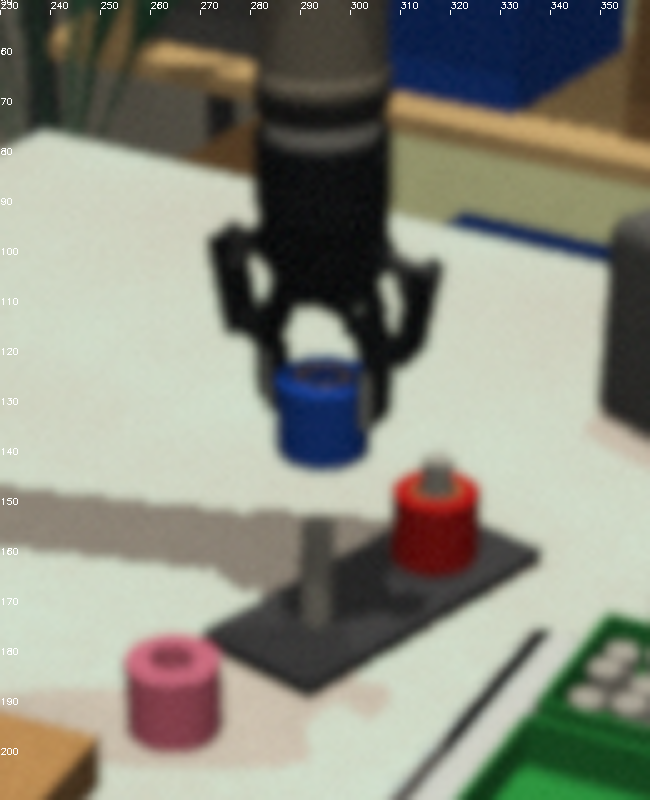

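Blue roll is free of its post: roll at scene (293,135), post tip at (292,152). Moving over the bin.

Call:
send_rows(targets=[{"dr": [0.5, -0.3, 0.2], "delta_pos": [-45, 70, 0], "hand": 50}, {"dr": [0.5, -0.3, 0.2], "delta_pos": [-90, 140, 0], "hand": 50}, {"dr": [0.5, -0.3, 0.2], "delta_pos": [-135, 200, 0], "hand": 50}, {"dr": [0.5, -0.3, 0.2], "delta_pos": [-170, 240, 0], "hand": 50}, {"dr": [0.5, -0.3, 0.2], "delta_pos": [-199, 259, 0], "hand": 50}, {"dr": [0.5, -0.3, 0.2], "delta_pos": [-199, 259, 0], "hand": 50}, {"dr": [0.5, -0.3, 0.2], "delta_pos": [-199, 259, 0], "hand": 50}, {"dr": [0.5, -0.3, 0.2], "delta_pos": [-199, 259, 0], "hand": 50}])

```text
time_s: 4.55
tool_pos: [695.3, 72.7, 218.3]
eef_rot: [[-0.103, 0.995, -0.006], [0.995, 0.103, 0.0], [0.001, -0.005, -1.0]]
wrist_force: [-0.0, 0.1, -1.5]
finger_gap: 0.63
```

```bash
python3 -c "
from h import *
go(698,71,156,5.7)
f=grab('scene',4);crop(f,280,70,420,220,5,'d5')
print(proj(f,[698,71,63]),proj(f,[698,71,127]))"
```

```text
t 4.55 pos [695.3  72.7 218.3] F [-0.   0.1 -1.5] gap 0.63 jaw 5.9
delta [-2.0, 2.9, 62.3] dr [-0.31, -0.05, 0.18] q [-0.45, 0.59, 0.43, 1.5, -0.26, 1.11, 0.13]
[351.09127275 218.98038649] [353.08463344 197.61617917]
```

View pics/d5.png

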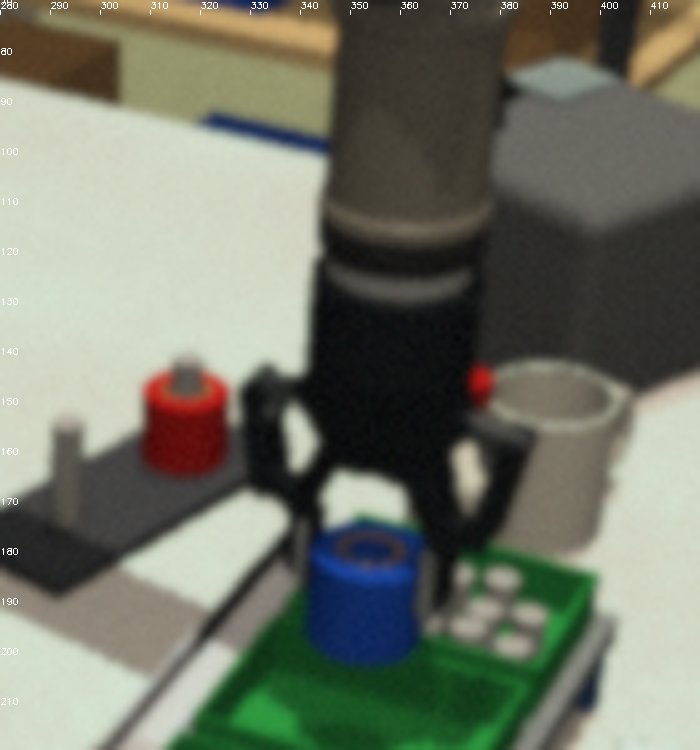

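Call:
send_rows(targets=[{"dr": [-0.3, 0, 0], "delta_pos": [-1, 2.5, 25], "hand": 50}, {"dr": [-0.3, 0, 0], "delta_pos": [-2, 2.5, 48], "hand": 50}, {"dr": [-0.3, 0, 0], "delta_pos": [-2, 2.5, 60], "hand": 50}, {"dr": [-0.3, 0, 0], "delta_pos": [-2, 2.5, 61], "hand": 50}, {"dr": [-0.3, 0, 0], "delta_pos": [-2, 2.5, 61], "hand": 50}])

```text
time_s: 5.22
tool_pos: [698.2, 71.7, 158.7]
eef_rot: [[-0.104, 0.995, 0.002], [0.995, 0.104, 0.001], [0.001, 0.002, -1.0]]
wrist_force: [0.6, 0.7, -0.7]
finger_gap: 0.633
```

```bash
python3 -c "
from h import *
go(698,71,153.6,5.7)
f=grab('scene',5);crop(f,280,90,420,240,5,'d6')"
```

```text
t 5.22 pos [698.2  71.7 158.7] F [ 0.6  0.7 -0.7] gap 0.633 jaw 6.0
delta [-0.7, -0.2, 5.1] dr [0.12, -0.05, 0.25] q [-0.43, 0.65, 0.41, 1.55, -0.29, 1.0, 0.16]
```

View pics/d6.png

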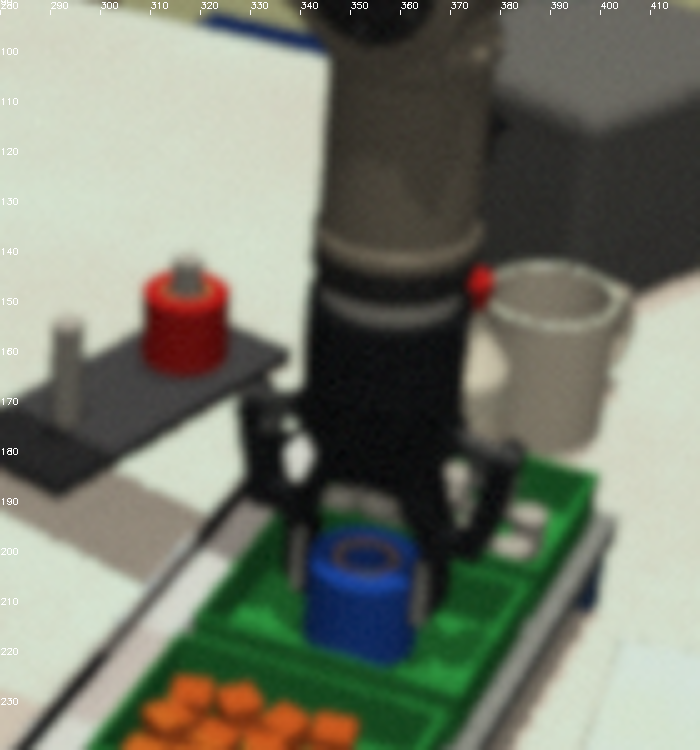

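Roll is just above the bin floor, at scene (352,208), and clear of the walls. I'll lower the last few mm, watching force.

Call:
send_rows(targets=[{"dr": [0, 0, 0], "delta_pos": [0, 0, 2], "hand": 50}, {"dr": [0, 0, 0], "delta_pos": [0, 0, 4], "hand": 50}, {"dr": [0, 0, 0], "delta_pos": [0, 0, 5], "hand": 50}, {"dr": [0, 0, 0], "delta_pos": [0, 0, 5], "hand": 50}])

```text
time_s: 5.78
tool_pos: [698.3, 71.4, 153.9]
eef_rot: [[-0.103, 0.995, 0.002], [0.995, 0.103, 0.001], [0.001, 0.002, -1.0]]
wrist_force: [-0.6, -0.5, -0.8]
finger_gap: 0.631
```

Call:
send_rows(targets=[{"dr": [0, 0, 0], "delta_pos": [0, 0, 1], "hand": 50}, {"dr": [0, 0, 0], "delta_pos": [0, 0, 2], "hand": 50}, {"dr": [0, 0, 0], "delta_pos": [0, 0, 2], "hand": 50}])

```text
time_s: 6.15
tool_pos: [698.4, 71.3, 153.7]
eef_rot: [[-0.103, 0.995, 0.002], [0.995, 0.103, 0.002], [0.002, 0.002, -1.0]]
wrist_force: [-4.2, 0.1, 7.9]
finger_gap: 0.632
```

Call:
send_rows(targets=[{"dr": [0, 0, 0], "delta_pos": [0, 0, 0], "hand": 68}, {"dr": [0, 0, 0], "delta_pos": [0, 0, 0], "hand": 68}, {"dr": [0, 0, 0], "delta_pos": [0, 0, 0], "hand": 68}, {"dr": [0, 0, 0], "delta_pos": [0, 0, 0], "hand": 68}, {"dr": [0, 0, 0], "delta_pos": [0, 0, -20], "hand": 68}, {"dr": [0, 0, 0], "delta_pos": [0, 0, -50], "hand": 68}, {"dr": [0, 0, 0], "delta_pos": [0, 0, -90], "hand": 68}, {"dr": [0, 0, 0], "delta_pos": [0, 0, -110], "hand": 68}])

```text
time_s: 7.15
tool_pos: [699.3, 70.8, 267.8]
eef_rot: [[-0.103, 0.995, 0.008], [0.995, 0.103, 0.002], [0.002, 0.008, -1.0]]
wrist_force: [0.8, -0.3, 0.5]
finger_gap: 0.796
```

```bash
python3 -c "
from h import *
go(449.4,-338.4,240,-3.6)
f=grab('scene',6);crop(f,280,90,420,240,5,'d7')"
```

```text
t 7.15 pos [699.3  70.8 267.8] F [ 0.8 -0.3  0.5] gap 0.796 jaw 5.9
delta [-381.4, -290.9, 24.9] dr [0.44, -0.13, 9.51] q [-0.45, 0.55, 0.44, 1.45, -0.25, 1.19, 0.13]
```

View pics/d7.png

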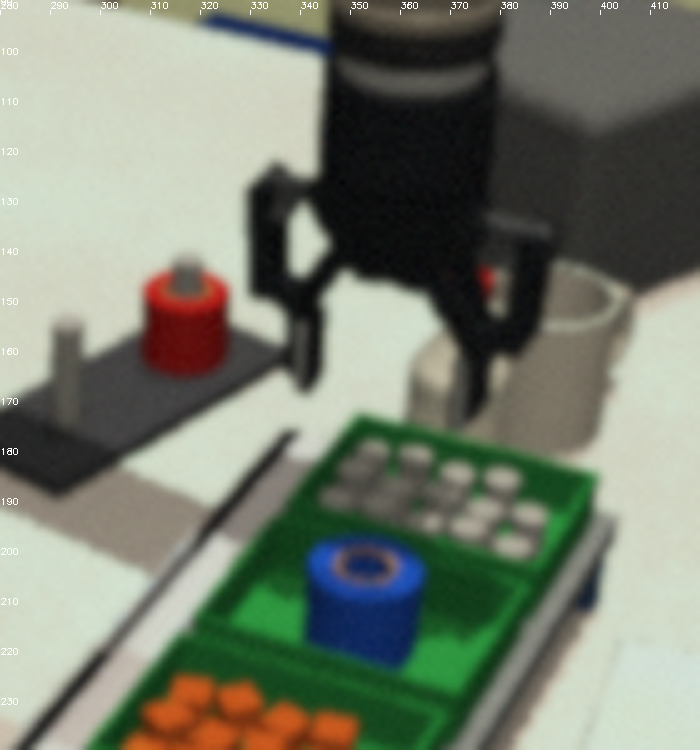

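Blue roll stands flat and free in the middle bin, at scene (352,205). Now to the blue holder in the rack.

Call:
send_rows(targets=[{"dr": [0, 0, 5], "delta_pos": [-100, -75, 0], "hand": 50}, {"dr": [0, 0, 10], "delta_pos": [-190, -145, 0], "hand": 50}, {"dr": [0.4, 0, 10], "delta_pos": [-285, -218, 0], "hand": 50}, {"dr": [0.4, 0, 10], "delta_pos": [-381, -291, 20], "hand": 50}, {"dr": [0.4, 0, 10], "delta_pos": [-381, -291, 65], "hand": 50}, {"dr": [0.4, 0, 10], "delta_pos": [-381, -291, 80], "hand": 50}, {"dr": [0.4, 0, 10], "delta_pos": [-381, -291, 80], "hand": 50}, {"dr": [0.4, 0, 10], "delta_pos": [-381, -291, 80], "hand": 50}, {"dr": [0.4, 0, 10], "delta_pos": [-381, -291, 80], "hand": 50}, {"dr": [0.4, 0, 10], "delta_pos": [-381, -291, 80], "hand": 50}])

```text
time_s: 8.45
tool_pos: [450.9, -337.2, 185.5]
eef_rot: [[0.071, 0.997, 0.003], [0.997, -0.071, 0.004], [0.004, 0.003, -1.0]]
wrist_force: [0.9, 0.1, -0.3]
finger_gap: 0.588
```

```bash
python3 -c "
from h import *
go(449.4,-338.4,132,-4.2)
f=grab('scene',7);crop(f,60,170,230,310,4,'d8')
f=grab('top',7);crop(f,330,180,470,305,5,'d9')"
```

```text
t 8.45 pos [ 450.9 -337.2  185.5] F [ 0.9  0.1 -0.3] gap 0.588 jaw -4.1
delta [-1.5, -1.5, 53.5] dr [0.16, -0.23, 0.11] q [0.11, 0.42, 0.59, 1.88, -0.3, 0.92, 0.76]
```

View pics/d8.png

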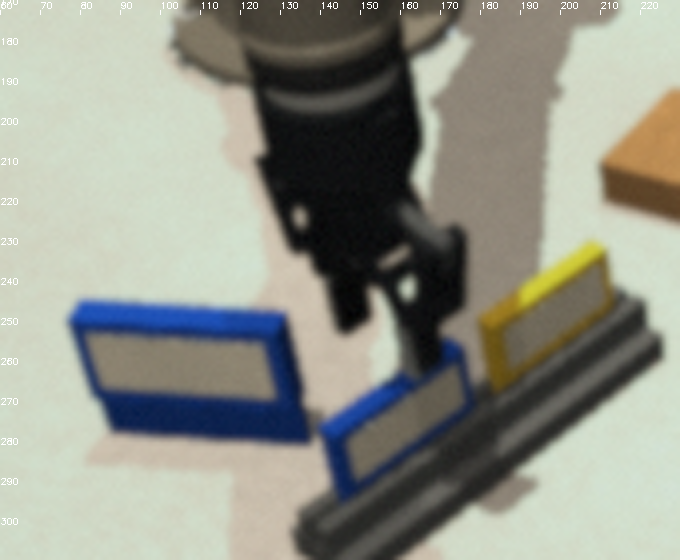

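View pics/d9.png

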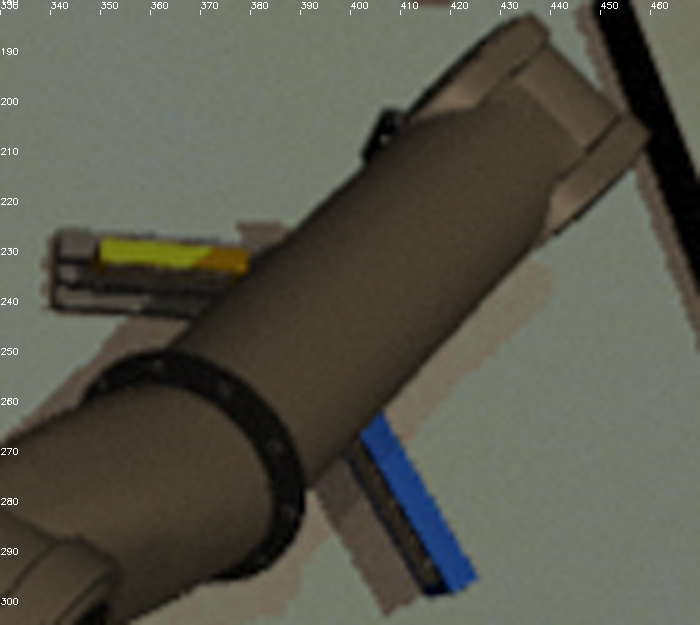

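Call:
send_rows(targets=[{"dr": [0.1, -0.2, 0], "delta_pos": [-1.5, -1.5, 15], "hand": 50}, {"dr": [0.1, -0.2, 0], "delta_pos": [-1.5, -1.5, 35], "hand": 50}, {"dr": [0.1, -0.2, 0], "delta_pos": [-1.5, -1.5, 53], "hand": 50}, {"dr": [0.1, -0.2, 0], "delta_pos": [-1.5, -1.5, 53.5], "hand": 50}])

```text
time_s: 9.05
tool_pos: [450.0, -336.3, 130.6]
eef_rot: [[0.067, 0.998, -0.001], [0.998, -0.067, 0.002], [0.002, -0.001, -1.0]]
wrist_force: [-0.6, 0.5, 0.4]
finger_gap: 0.58
```

```bash
python3 -c "
from h import *
go(449.4,-338.4,132,-4.2)
f=grab('scene',8);crop(f,100,190,230,310,5,'d10')
for a in (-1,1): print(proj(f,[449.4+a*25,-338.4,70]),proj(f,[449.4+a*25,-338.4,62]))
"
```

```text
t 9.05 pos [ 450.  -336.3  130.6] F [-0.6  0.5  0.4] gap 0.58 jaw -3.9
delta [-2.1, -0.5, -1.5] dr [-0.08, -0.12, 0.33] q [0.14, 0.5, 0.55, 1.92, -0.35, 0.82, 0.81]
[151.02929684 268.61694563] [151.62257648 271.33799138]
[167.46791562 277.56143064] [168.00205632 280.30597925]
```

View pics/d10.png

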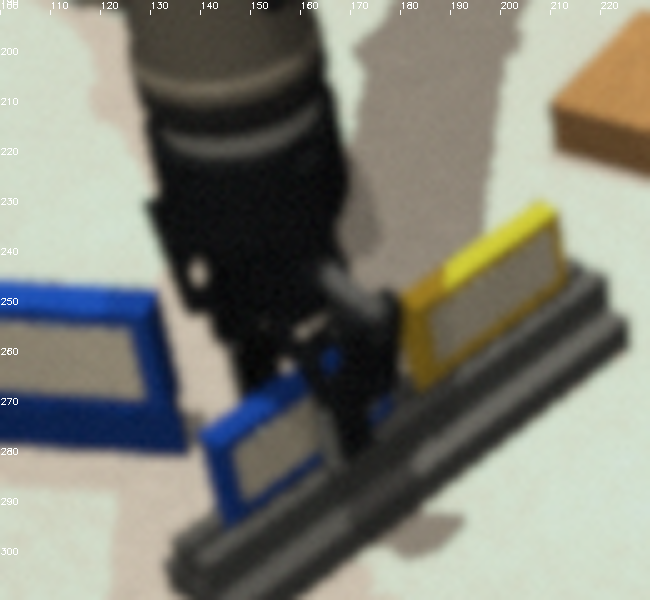

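Call:
send_rows(targets=[{"dr": [0, 0, 0.3], "delta_pos": [-2, -0.5, -1.5], "hand": 30}, {"dr": [0, 0, 0.3], "delta_pos": [-2, -0.5, -1.5], "hand": 20}, {"dr": [0, 0, 0.3], "delta_pos": [-2, -0.5, -1.5], "hand": 8}, {"dr": [0, 0, 0.3], "delta_pos": [-2, -0.5, -1.5], "hand": 8}, {"dr": [0, 0, 0.3], "delta_pos": [-2, -0.5, -1.5], "hand": 8}, {"dr": [0, 0, 0.3], "delta_pos": [-2, -0.5, -1.5], "hand": 8}, {"dr": [0, 0, 0.3], "delta_pos": [-2, -0.5, -1.5], "hand": 8}], squeeze=60)

```text
time_s: 9.98
tool_pos: [449.9, -339.4, 133.8]
eef_rot: [[0.073, 0.997, 0.001], [0.997, -0.073, 0.0], [0.0, 0.001, -1.0]]
wrist_force: [-2.3, 1.1, 5.7]
finger_gap: 0.154
```

Call:
send_rows(targets=[{"dr": [0, 0, 0], "delta_pos": [0, 0, -5], "hand": 8}, {"dr": [0, 0, 0], "delta_pos": [0, 0, -15], "hand": 8}, {"dr": [0, 0, 0], "delta_pos": [0, 0, -35], "hand": 8}, {"dr": [0, 0, 0], "delta_pos": [0, 0, -60], "hand": 8}, {"dr": [0, 0, 0], "delta_pos": [0, 0, -90], "hand": 8}, {"dr": [0, 0, 0], "delta_pos": [0, 0, -90], "hand": 8}, {"dr": [0, 0, 0], "delta_pos": [0, 0, -90], "hand": 8}])

```text
time_s: 10.85
tool_pos: [449.6, -339.0, 223.4]
eef_rot: [[0.073, 0.997, 0.001], [0.997, -0.073, 0.001], [0.001, 0.001, -1.0]]
wrist_force: [0.0, 0.6, -1.6]
finger_gap: 0.153
```

```bash
python3 -c "
from h import *
ex=np.array([np.cos(.0995),np.sin(.0995)]);ey=np.array([-ex[1],ex[0]]); p=591.5*ex+1*ey; print('pocket',p)
go(p[0],p[1],220,5.7)
f=grab('scene',9);crop(f,80,130,240,300,4,'d11')
"
```

```text
pocket [588.47508002  59.75224005]
t 10.85 pos [ 449.6 -339.   223.4] F [ 0.   0.6 -1.6] gap 0.153 jaw -4.2
delta [407.8, 109.5, 4.0] dr [0.04, -0.06, -9.88] q [0.08, 0.38, 0.61, 1.85, -0.26, 0.99, 0.73]
```

View pics/d11.png

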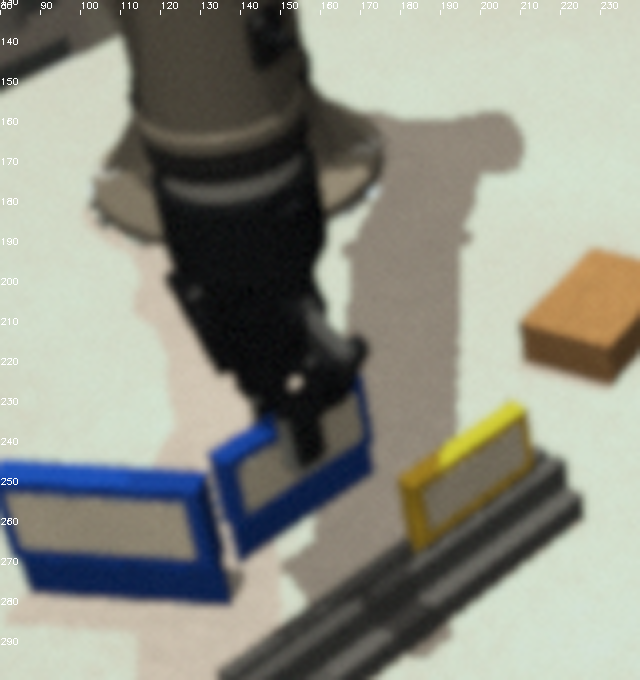

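Blue holder is out of the rack, with the tongue visible at scene (150,255). Yellow is still in place. Moving to above the pocket.

Call:
send_rows(targets=[{"dr": [0, 0, -3], "delta_pos": [50, 14, 0], "hand": 8}, {"dr": [0, 0, -6], "delta_pos": [105, 29, 0], "hand": 8}, {"dr": [0, 0, -9.9], "delta_pos": [165, 45, 0], "hand": 8}, {"dr": [0, 0, -9.9], "delta_pos": [225, 60, 0], "hand": 8}, {"dr": [0, 0, -9.9], "delta_pos": [285, 75, 0], "hand": 8}, {"dr": [0, 0, -9.9], "delta_pos": [345, 92, 0], "hand": 8}, {"dr": [0, 0, -9.9], "delta_pos": [390, 105, 0], "hand": 8}, {"dr": [0, 0, -9.9], "delta_pos": [408, 109.5, 5], "hand": 8}, {"dr": [0, 0, -9.9], "delta_pos": [408, 109.5, 15], "hand": 8}, {"dr": [0, 0, -9.9], "delta_pos": [408, 109.5, 15], "hand": 8}])

```text
time_s: 12.15
tool_pos: [586.8, 57.2, 206.8]
eef_rot: [[-0.096, 0.995, -0.004], [0.995, 0.096, -0.001], [-0.0, -0.004, -1.0]]
wrist_force: [0.0, -0.4, -0.5]
finger_gap: 0.155
```

```bash
python3 -c "
from h import *
go(588.5,59.8,190,5.7)
f=grab('scene',10);crop(f,240,100,380,250,5,'e1')
f=grab('top',10);crop(f,200,120,340,220,5,'e2')
"
```

```text
t 12.15 pos [586.8  57.2 206.8] F [ 0.  -0.4 -0.5] gap 0.155 jaw 5.5
delta [2.4, 2.0, 16.8] dr [-0.23, 0.02, -0.17] q [-0.51, 0.42, 0.43, 1.8, -0.21, 0.98, 0.11]
```

View pics/e1.png

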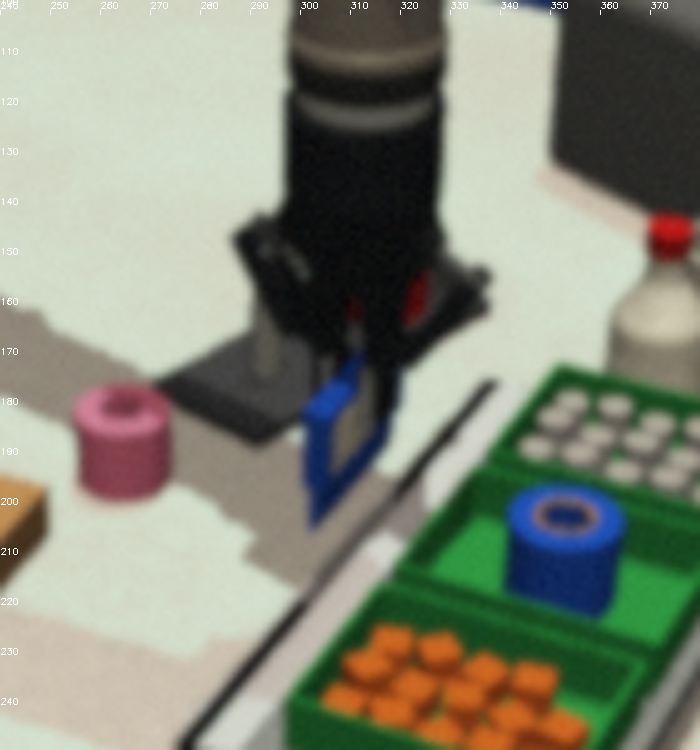

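View pics/e2.png

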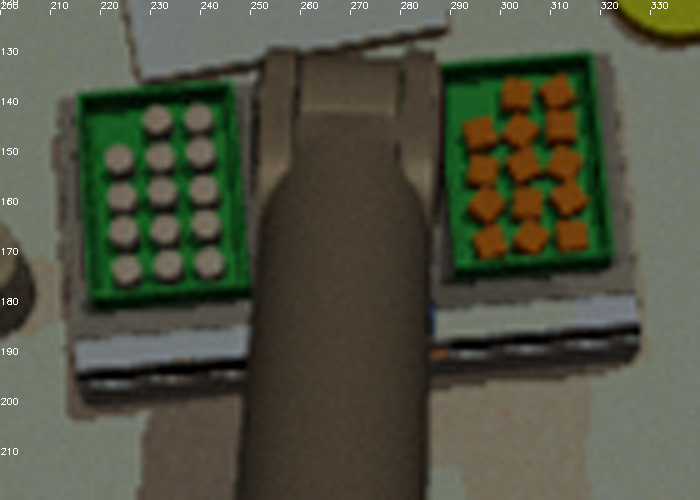

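```bash
python3 -c "
from h import *
f=load('scene10');r=np.round
p=np.array([586.8,57.2,206.8]);a=np.radians(5.5);ex=np.array([np.cos(a),np.sin(a),0]);ey=np.array([-ex[1],ex[0],0]);dz=np.array([0,0,1.])
t=p-dz*113.8
print('tip -y',r(proj(f,t-45*ey),1),'shoulder bottom -y back',r(proj(f,t-45*ey+25*dz+7*ex),1),'top -y',r(proj(f,t-45*ey+70*dz-7*ex),1),r(proj(f,t-45*ey+70*dz+7*ex),1))
s=load('scene0');g=s['pixels'].astype(int).sum(2)//3
e=np.array([np.cos(.0995),np.sin(.0995)])
# white->black edges along rows
for v in (190,200,210,220,230,240):
  row=g[v,265:345]; print(v,265+int(row.argmin()),row[max(0,row.argmin()-6):row.argmin()+9])
for X in (4.5,-4.5,-7.5):
  w=lambda Y:np.array([*( (591.5+X)*e+Y*np.array([-e[1],e[0]])),60.])
  q=[proj(s,w(Y)) for Y in (-170,-90,0,90,170)]; print(X,r(q,1).tolist())
"
```

```text
tip -y [302.1 206.7] shoulder bottom -y back [304.9 199.1] top -y [300. 182.] [305.2 183.5]
190 341 [187 159 117  77  53  47  45  49  69 103]
200 332 [192 173 145 103  63  41  31  31  34  35  38  40  38  38  37]
210 324 [193 175 138  97  60  38  30  34  35  42  56  71  81  81  83]
220 316 [191 171 130  85  54  38  37  39  39  39  42  41  41  41  46]
230 307 [199 190 163 125  83  50  38  40  54  65  74  83  96 104 105]
240 299 [198 194 173 136  92  61  50  53  51  52  58  77  95 102 107]
4.5 [[280.7, 246.4], [296.3, 227.7], [312.2, 208.7], [326.6, 191.6], [338.2, 177.7]]
-4.5 [[277.3, 245.2], [293.0, 226.6], [309.1, 207.7], [323.5, 190.7], [335.2, 176.9]]
-7.5 [[276.1, 244.8], [291.9, 226.3], [308.0, 207.4], [322.5, 190.4], [334.2, 176.7]]
```

```bash
python3 -c "
from h import *
f=load('scene10');crop(f,285,160,335,215,12,'e3')"
```

```text
(no output)
```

View pics/e3.png

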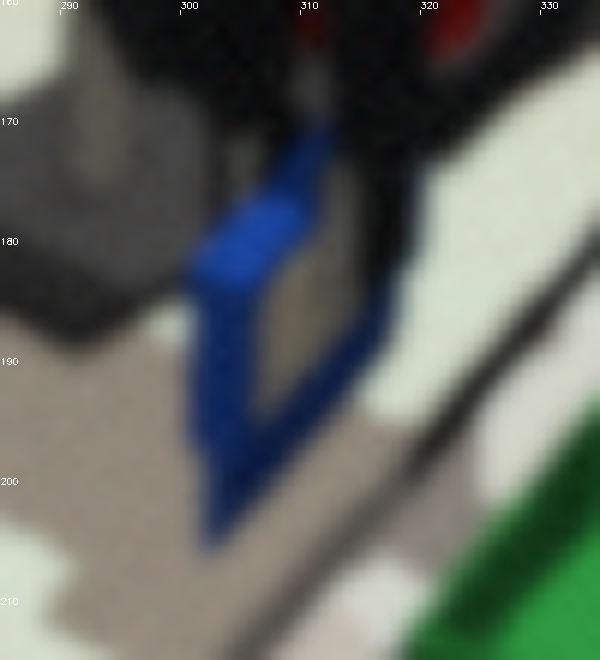

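The holder's tongue tip projects to scene (302,206) against (301.5,205.5) observed, and the pocket edge agrees within about 0.7 px. I'll lower to just above the mouth.

Call:
send_rows(targets=[{"dr": [-0.2, 0, -0.2], "delta_pos": [2.4, 2, 8], "hand": 8}, {"dr": [-0.2, 0, -0.2], "delta_pos": [2.4, 2, 18], "hand": 8}, {"dr": [-0.2, 0, -0.2], "delta_pos": [2.4, 2, 24], "hand": 8}, {"dr": [-0.2, 0, -0.2], "delta_pos": [2.4, 2, 27], "hand": 8}, {"dr": [-0.2, 0, -0.2], "delta_pos": [2.4, 2, 27], "hand": 8}])

```text
time_s: 12.88
tool_pos: [589.4, 60.0, 181.0]
eef_rot: [[-0.099, 0.995, 0.002], [0.995, 0.099, 0.001], [0.0, 0.002, -1.0]]
wrist_force: [0.7, -0.9, -1.0]
finger_gap: 0.151
```

```bash
python3 -c "
from h import *
go(588.5,59.8,170,5.7)
f=grab('scene',11);crop(f,275,150,345,220,10,'e4')
p=np.array([588.5,59.8,179.8-113.8]);a=np.radians(5.6);ex=np.array([np.cos(a),np.sin(a),0]);ey=np.array([-ex[1],ex[0],0])
print(proj(f,p-45*ey),proj(f,p+45*ey))"
```

```text
t 12.88 pos [589.4  60.  181. ] F [ 0.7 -0.9 -1. ] gap 0.151 jaw 5.7
delta [-0.1, -0.9, 11.0] dr [0.11, -0.02, 0.0] q [-0.5, 0.45, 0.42, 1.82, -0.22, 0.92, 0.12]
[303.07559413 215.26892328] [318.30152051 197.39115472]
```

View pics/e4.png

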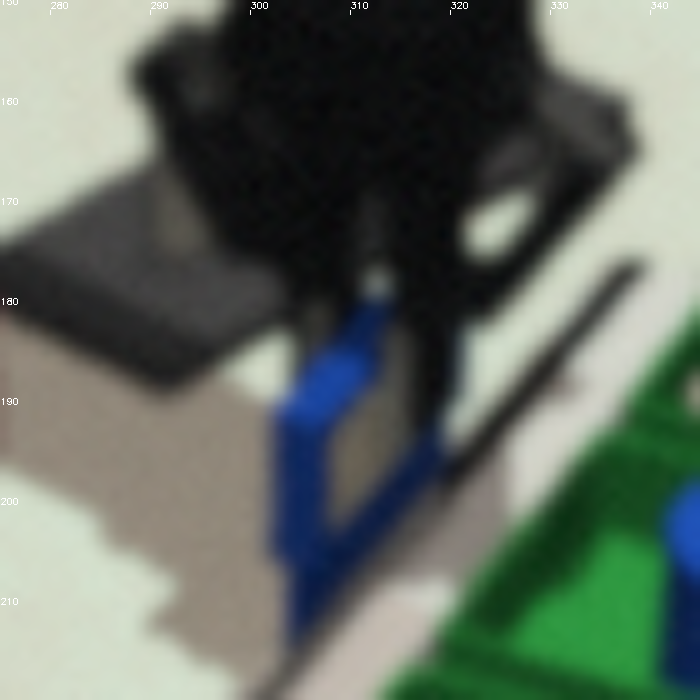

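Tongue tip is at scene (304,214), in line with the dark pocket line. Entering gently.

Call:
send_rows(targets=[{"dr": [0, 0, 0], "delta_pos": [0, -0.9, 2], "hand": 8}, {"dr": [0, 0, 0], "delta_pos": [0, -0.9, 5], "hand": 8}, {"dr": [0, 0, 0], "delta_pos": [0, -0.9, 8], "hand": 8}, {"dr": [0, 0, 0], "delta_pos": [0, -0.9, 10], "hand": 8}, {"dr": [0, 0, 0], "delta_pos": [0, -0.9, 11], "hand": 8}])

```text
time_s: 13.55
tool_pos: [588.5, 59.9, 170.0]
eef_rot: [[-0.099, 0.995, 0.002], [0.995, 0.099, 0.001], [0.0, 0.002, -1.0]]
wrist_force: [0.0, -0.3, 0.2]
finger_gap: 0.156
```

Call:
send_rows(targets=[{"dr": [0, 0, 0], "delta_pos": [0, 0, 2], "hand": 8}, {"dr": [0, 0, 0], "delta_pos": [0, 0, 5], "hand": 8}, {"dr": [0, 0, 0], "delta_pos": [0, 0, 8], "hand": 8}, {"dr": [0, 0, 0], "delta_pos": [0, 0, 8], "hand": 8}])

```text
time_s: 14.05
tool_pos: [588.4, 59.9, 161.6]
eef_rot: [[-0.099, 0.995, 0.001], [0.995, 0.099, 0.0], [0.0, 0.001, -1.0]]
wrist_force: [0.3, 0.6, -0.6]
finger_gap: 0.15
```

Call:
send_rows(targets=[{"dr": [0, 0, 0], "delta_pos": [0, 0, 2], "hand": 8}, {"dr": [0, 0, 0], "delta_pos": [0, 0, 4], "hand": 8}, {"dr": [0, 0, 0], "delta_pos": [0, 0, 6], "hand": 8}, {"dr": [0, 0, 0], "delta_pos": [0, 0, 8], "hand": 8}, {"dr": [0, 0, 0], "delta_pos": [0, 0, 8], "hand": 8}])

```text
time_s: 14.68
tool_pos: [588.4, 59.9, 153.8]
eef_rot: [[-0.099, 0.995, 0.001], [0.995, 0.099, 0.001], [0.0, 0.001, -1.0]]
wrist_force: [-1.2, 0.3, 3.5]
finger_gap: 0.153
```

Call:
send_rows(targets=[{"dr": [0, 0, 0], "delta_pos": [0, 0, 2], "hand": 8}, {"dr": [0, 0, 0], "delta_pos": [0, 0, 4], "hand": 8}, {"dr": [0, 0, 0], "delta_pos": [0, 0, 5], "hand": 8}, {"dr": [0, 0, 0], "delta_pos": [0, 0, 5], "hand": 8}])

```text
time_s: 15.18
tool_pos: [588.5, 59.9, 149.1]
eef_rot: [[-0.099, 0.995, 0.001], [0.995, 0.099, 0.001], [0.0, 0.001, -1.0]]
wrist_force: [-2.3, 0.8, 5.9]
finger_gap: 0.154
```

Call:
send_rows(targets=[{"dr": [0, 0, 0], "delta_pos": [0, 0, 1], "hand": 8}, {"dr": [0, 0, 0], "delta_pos": [0, 0, 1.5], "hand": 8}, {"dr": [0, 0, 0], "delta_pos": [0, 0, 1.5], "hand": 8}])

```text
time_s: 15.55
tool_pos: [588.5, 59.8, 149.0]
eef_rot: [[-0.099, 0.995, 0.001], [0.995, 0.099, 0.001], [0.001, 0.001, -1.0]]
wrist_force: [-5.2, -0.5, 14.1]
finger_gap: 0.15
```

```bash
python3 -c "
from h import *
go(588.5,59.8,149,5.7)
f=grab('scene',12);crop(f,270,140,380,250,7,'e5')
g=grab('top',12)
p=np.array([588.5,59.8,60]);a=np.radians(5.7);ex=np.array([np.cos(a),np.sin(a),0]);ey=np.array([-ex[1],ex[0],0])
print(proj(f,p-45*ey+7*ex),proj(f,p-45*ey+7*ex+[0,0,45]))"
```

```text
t 15.55 pos [588.5  59.8 149. ] F [-5.2 -0.5 14.1] gap 0.15 jaw 5.7
delta [-0.0, -0.0, 0.0] dr [0.07, -0.07, -0.01] q [-0.48, 0.49, 0.4, 1.84, -0.25, 0.86, 0.14]
[305.57322826 217.98502179] [305.95783875 203.22935106]
```

View pics/e5.png

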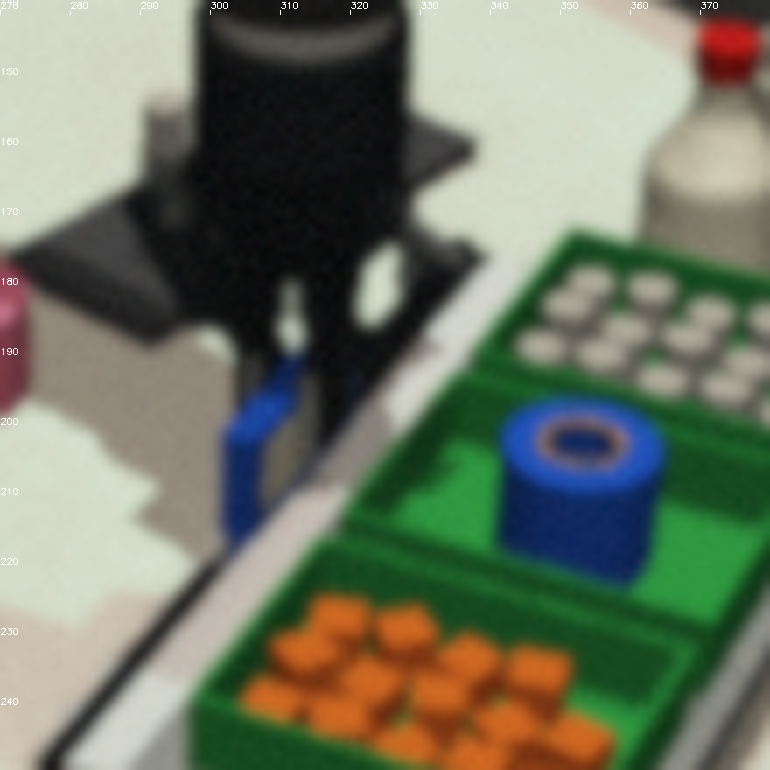

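View pics/scene12.png

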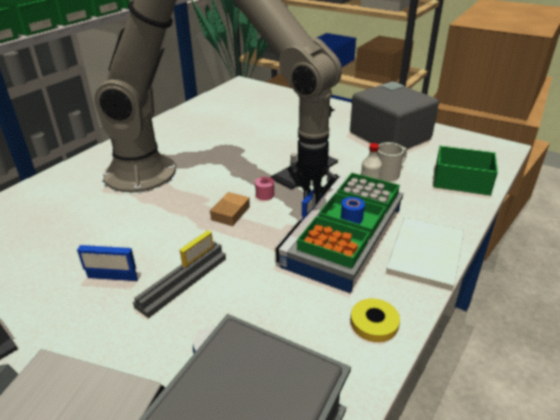

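Holder is seated in front of the middle bin: tongue hidden, shoulders on the lip at scene (303,218). The roll is in the bin and the other things are unmoved. One more press to confirm a steady hold.

Call:
send_rows(targets=[{"dr": [0, 0, 0], "delta_pos": [0, 0, 2], "hand": 8}, {"dr": [0, 0, 0], "delta_pos": [0, 0, 2], "hand": 8}, {"dr": [0, 0, 0], "delta_pos": [0, 0, 2], "hand": 8}, {"dr": [0, 0, 0], "delta_pos": [0, 0, 2], "hand": 8}])

```text
time_s: 16.15
tool_pos: [588.6, 59.7, 148.9]
eef_rot: [[-0.099, 0.995, 0.001], [0.995, 0.099, 0.002], [0.002, 0.001, -1.0]]
wrist_force: [-6.4, 0.1, 16.4]
finger_gap: 0.156
```

Height is fixed at 148.9 while the force rises to 16 N, so it is at the rigid stop and well above the 6 N spring. Handing in.

```bash
python3 -c "
from rig import workorder,readout
print(workorder.job_done()); s=readout.get_state(); print(s['time_s'],s['tool_pos'],s['wrist_force'])"
```

```text
the job is handed in; nothing more can be done
None
the job is handed in; nothing more can be done
```

I lifted the blue roll off its post, stood it flat in the empty middle bin and let go. I then moved the smaller blue label holder from the rack into the pocket and pressed it home. The job was handed in at about 16.2 s with the arm still pressing.

- **Roll:** the last picture shows it standing free in the middle bin.
- **Label holder:** its tongue is out of sight and its shoulders rest on the lip. The tool height stayed within 0.1 mm (149.0 to 148.9 mm) while the push rose from 14 to 16 N, against about 6 N from the spring. The tongue tip works out about 25 mm below the pocket mouth, which is fully home. A sideways force of about 6 N at the wrist showed the holder sitting slightly off-centre in the pocket.
- **Everything else:** the red roll was last seen on its post just before the final pressing. The pink roll, the larger blue holder, the yellow holder, the carton, the mug and the bottle look unmoved in the last picture. The can is outside that view, and I did not check it again.

I could not read the state after handing in, so there is no check of the final second. No check before that failed.

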